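Put the tapes and the solder reel away

ROBOT

A 6-joint arm with a two-finger parallel gripper is mounted at the origin on a cart in front of the work surface, level with it; the furniture and walls round the work are solid. World frame = base frame: x ahead of the robot, y to its left, z up, the work surface at z = 0. Lengths are in m, angles in rad, forces in N, time in s.
With the tool pointing down it reaches from about 0.35 to 0.85 m from the base axis. Payload 8.1 kg.
Tool frame: the origin (TCP) lies at the very end of the fingers, on their centre line; the grasp point (between the pads) lies 19 mm behind it; z points along the fingers, y is the line along which they close (so a half turn about z gives the same grasp; the last joint's range is limited). The gripper opens to 93 mm and grips with 3 to 60 N. Pads are 15 mm wide; open, the fingers measure 128 mm over their backs; the gripper's body (75 mm by 188 mm) begins 65 mm behind the grasp point.
Start: joints at [-0.085, 0.13, 1.488, -0, 1.523, -0.085], TCP at [0.6, 0, 0.219] pointing down, gripper open.
Joint ranges: [-2.96, 2.96], [-0.89, 2.26], [0.02, 2.5], [-1.34, 4.48], [0, 2.73], [-2.66, 2.66]. Speed limits (rad/s): [2.39, 2.39, 2.79, 3.14, 3.14, 3.14].

INTERFACE

Orientations are given as a rotation vector (axis times angle).
In Python, from plant import monitor, eyes, ticket gives the robot as it stands.
- The arm moves only by the tool arm_command, never from a script. Its argument "deltas" is a list that holds one entry, the list of rows, each a list of 6 numbers: the shift along the world's x, y, z in cm, then the turn, a rotation vector about the world's x, y, z in degrees. In form: [[[tx, ty, tz, rx, ry, rz], ...]]. A call has 1 to 12 rows; each row shifts and turns the commanded pose from where the row before left it; what a row does not reach is not made up. A row lasts 1/12 s, in which the tool goes at most 41.7 mm and 7.16 degrees, less where a joint would pass 70% of its speed; a pose out of reach is approached as far as the arm can. A call is refused whole if a number of a shift passes 4.17 or a number of a turn 7.16, either way. A call with a gripper value outside its range is refused whole. "gripper" is the opening, from -1 (shut) to 1 (fully open), set as the call begins (left out, the last holds). The fingers move at their own pace and stop on an object; "squeeze" is the grip in N (left out, the last holds). Time passes only in rows, so rows that do not move let the fingers close. It gives the time, the measured TCP pose, the force, the opening and the grip force at its end, in the units of the state.
- monitor.read_state(): the state, without advancing time (a new reading comes with each control period).
- eyes.read_camera(name): name is "scene" or "side" or "wrist"; returns the picture (384x512x3 uint8, blue, green, red); there is no depth.
- eyes.camera_model(name): a dict with "fx", "fy", "cx", "cy" (pixels), "rvec" (rotation vector, rad) and "tvec" (3), from world to camera coordinates, as OpenCV has them. Camera axes: x right, y down, z forward; pixel columns grow to the right and rows downward; lengths in m; the calibration is good to about 2 mm. A picture is of the moment at which its call begins: read the wrist's pose just before it. camera_model takes no time and is no camera call; for the wrist camera it gives the pose at the moment of the call.
- ticket.close_job(): hands the job in; it is judged then, once.
The state is a dict: "t": time; "q": joint angles; "dq": joint speeds; "joint_torque": joint torques, N m; "tool_pos": TCP position; "orientation": TCP orientation; "force": force on the tool from outside, world axes, zero at the start; "wrist_torque": the same for the moment, N m; "opening": finger opening in m; "gripper_force": force on a finger pad.
Only numpy, scipy, OpenCV 4.12 (cv2) and the standard library are available. Lean on these libraries where they do the work, as an engineer would, in place of code of your own. Each camera call takes 0.05 s, during which the arm holds its last target. There are 200 camera calls.

TASK

Put away the reels that lie about on the blue mat: stack the three tape rolls flat in the slotted grey tube, black at the bottom, green on it and white on top, so that the stack comes level with the red rim, and stand the mat's reel of solder wire in the orange dish. Lower each one into place rather than dropping it in, and leave the jar, the screw tin and the connector block where they are.

Things in the scene. Friction and masses are not known exactly. Their poses are not given: they have to be found in the camera images.
- black_tape: Roll of black tape on a tan core, lying flat: 55 mm across (53 the other way), 19 mm high. Grasp across the outside. Stands on the mat at the start; origin at the centre of its underside, z up. The mat is dark blue, 2 mm thick, and covers the work area; the bench is z = 0.
- green_tape: Roll of green tape, lying flat: 45 mm across, 19 mm high, open hole in the middle. Grasp across the outside. Stands on the mat at the start; origin at the centre of its underside, z up.
- white_tape: Roll of white tape, lying flat: 46 mm across, 19 mm high, open hole in the middle. Grasp across the outside. Stands on the mat at the start; origin at the centre of its underside, z up.
- solder_reel: Reel of bright solder wire with two light flanges, standing on one flange: 53 mm across, 30 mm high; the flanges are about 5 mm thick, the wire between them 44 mm across. Grasp across the flanges. Stands on the mat at the start; origin at the centre of its underside, z up.
- tape_tube: Fixed upright tube of grey plastic with a red rim, 63 mm high in all, on the mat. Round foot 92 mm across, 6 mm thick; bore 66 mm, walls 4 mm thick. Two open slots, 46 mm clear, run from rim to foot for the fingers and face its own +y and -y (close the fingers along its y); the walls cover 45 degrees either side of its +x and -x. Origin: centre of underside, 2 mm above the bench; z up.
- tube_floor (a point): Centre of the floor inside the tube (top of its foot), 6 mm above the tube's origin and 8 mm above the bench; axes as the tube's. The top of the red rim is 57 mm above this point, as high as three rolls of 19 mm.
- jar: Bystander: white jar with a magenta screw cap, 46 mm across, 49 mm high. Stands on the mat at the start; origin at the centre of its underside, z up.
- screw_tin: Bystander: round open silvery tin of screws, 65 mm across, 20 mm high. Stands on the mat at the start; origin at the centre of its underside, z up.
- terminal_block: Bystander: white connector block with a row of dark holes, 30 x 62 x 24 mm, long along its y. Stands on the mat at the start; origin at the centre of its underside, z up.
- dish_floor (a point): Centre of the inner floor of a fixed round shallow dish of orange plastic, open on top: 79 mm across the rim, 72 mm across the foot, 12 mm high in all, wall 3 mm, floor 4 mm thick; nearly 70 mm clear inside. It stands on the mat: this point is 6 mm above the bench and the rim 8 mm above this point.
Not all that is in view belongs to the job. What is shaped like the solder_reel but purple is not meant.

How it is judged:
At the end, for the whole second after the job is handed in: In the tube, within 12 mm of its axis: black roll on the floor, green 19 mm and white 38 mm above it (each within 4 mm; top level with the red rim). Solder reel on the dish floor within 12 mm of its centre. All tilted under 0.1 rad and at rest (horizontal distance between each of black_tape, green_tape, white_tape and tube_floor below 0.012 m and z of black_tape in the frame of tube_floor between -0.004 and 0.004 m and z of green_tape in the frame of tube_floor between 0.015 and 0.023 m and z of white_tape in the frame of tube_floor between 0.034 and 0.042 m and horizontal distance between solder_reel and dish_floor below 0.012 m and z of solder_reel in the frame of dish_floor between -0.004 and 0.004 m and angle between each of black_tape, green_tape, white_tape, solder_reel's own z axis and vertical below 0.1 rad and linear speed of each of black_tape, green_tape, white_tape, solder_reel below 0.02 m/s); the robot touches nothing.
It fails at once if the jar, screw tin or connector block is pushed more than 30 mm from where it stood, or tipped over (distance of any of jar, screw_tin, terminal_block from where it was at the start of the episode above 0.03 m or angle between any of jar, screw_tin, terminal_block's own z axis and vertical above 0.5 rad).
It fails at once if a tape roll is dropped or flung into the tube (over 0.6 m/s below the rim) ((horizontal distance between black_tape and tube_floor below 0.03 m and z of black_tape in the frame of tube_floor below 0.06 m and linear speed of black_tape above 0.6 m/s) or (horizontal distance between green_tape and tube_floor below 0.03 m and z of green_tape in the frame of tube_floor below 0.06 m and linear speed of green_tape above 0.6 m/s) or (horizontal distance between white_tape and tube_floor below 0.03 m and z of white_tape in the frame of tube_floor below 0.06 m and linear speed of white_tape above 0.6 m/s)).
It fails at once if the solder reel is dropped or flung into the dish (over 0.6 m/s in the last 50 mm) (horizontal distance between solder_reel and dish_floor below 0.03 m and z of solder_reel in the frame of dish_floor below 0.05 m and linear speed of solder_reel above 0.6 m/s).
It also fails if it takes over 96 s, if anything falls off the work surface, if the arm or the gripper's body presses on something with over 40 N, if the wrist force passes 120 N, or if a joint passes its speed limit or range.

## Working session

There is one attempt and no reset: what is moved stays moved. The work goes in short steps, Python scripts to look and compute and a tool call to move; the robot and the scene stay as the last step left them, time stands still between calls to the robot, and variables do not carry over. Pictures are saved under pics/ and viewed, at most 14 in all, crops included, and the job is handed in when it is done.

Besides the shell and the picture viewer there is one more tool, called after "Request:" in YAML: its name, and indented under it one key for each argument. arm_command: Moves the arm, as the interface text tells. Its arguments: {"type":"object","properties":{"deltas":{"type":"array"},"gripper":{"type":"number"},"squeeze":{"type":"number"}},"required":["deltas"]}

```bash
mkdir -p pics; cat > h.py <<'E'
import numpy as np, cv2
from plant import monitor, eyes, ticket
def snap(cam,name):
    m=eyes.camera_model(cam); im=eyes.read_camera(cam); cv2.imwrite(f'pics/{name}.png',im)
    np.save(f'pics/{name}.npy',np.r_[m['fx'],m['fy'],m['cx'],m['cy'],np.ravel(m['rvec']),np.ravel(m['tvec'])]); return im
def load(name): return cv2.imread(f'pics/{name}.png'),np.load(f'pics/{name}.npy')
def ray(m,uv):
    R=cv2.Rodrigues(m[4:7])[0]; o=-R.T@m[7:10]
    d=R.T@np.array([(uv[0]-m[2])/m[0],(uv[1]-m[3])/m[1],1]); return o,d/np.linalg.norm(d)
def onz(m,uv,z): o,d=ray(m,uv); return o+d*(z-o[2])/d[2]
def tri(rs):
    A=sum(np.eye(3)-np.outer(d,d) for o,d in rs); b=sum((np.eye(3)-np.outer(d,d))@o for o,d in rs)
    p=np.linalg.solve(A,b); return p,[np.linalg.norm((np.eye(3)-np.outer(d,d))@(p-o)) for o,d in rs]
def proj(m,p):
    R=cv2.Rodrigues(m[4:7])[0]; c=R@np.asarray(p)+m[7:10]; return np.array([m[0]*c[0]/c[2]+m[2],m[1]*c[1]/c[2]+m[3]])
E
python3 - <<'E'
from h import *
ims=[]
for c in ('scene','side','wrist'):
    snap(c,c+'0'); m=load(c+'0')[1]; print(c,m[:4],-cv2.Rodrigues(m[4:7])[0].T@m[7:])
s=monitor.read_state(); print(s)
E
```

```text
scene [390.91849409 390.91849409 261.2294249  192.54087736] [ 0.21282358 -0.67331839  0.79465322]
side [362.43211938 362.43211938 258.68434187 191.18649382] [0.26002776 0.5644909  0.60681309]
wrist [280.80868398 280.80868398 254.66546182 189.96222468] [0.59915729 0.08367979 0.38409571]
{'t': 0.15, 'q': array([-8.54007926e-02,  1.30978580e-01,  1.48902438e+00,  1.63806111e-05,
        1.52300832e+00, -8.53989339e-02]), 'dq': array([-0.00144626,  0.00014385, -0.00399597,  0.00159546, -0.00102819,
        0.00069561]), 'joint_torque': array([ 8.59073725e-05, -5.60473788e+01, -4.92333663e+01,  7.68201635e-02,
        3.05504061e-02, -1.41810942e-04]), 'tool_pos': array([5.99561532e-01, 6.56020276e-05, 2.17836476e-01]), 'orientation': array([-2.22066951e+00, -2.22066362e+00,  1.41539696e-03]), 'force': array([-0.4520391 , -0.19093465,  0.08487396]), 'wrist_torque': array([-0.03430363,  0.00703439, -0.0258314 ]), 'gripper_force': 0.0, 'opening': 0.09317179997284625}
```

View pics/scene0.png

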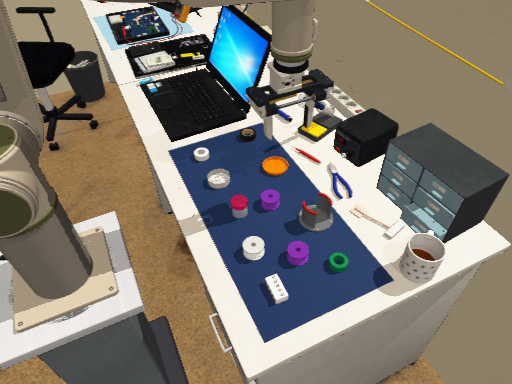

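View pics/side0.png

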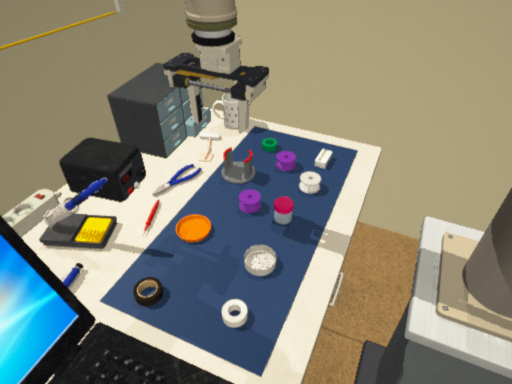

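View pics/wrist0.png

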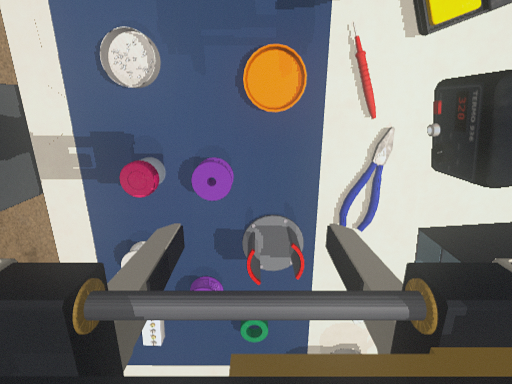

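The scene view shows:
- Black tape (247,134), white tape (201,154) and green tape (339,262).
- The light reel (254,247), and the purple reels (270,200) and (298,253).
- Tube (315,215), dish (275,166), jar (239,205), tin (218,178) and block (276,289).

Things that could be mistaken for the targets:
- **Solder reel:** the light reel at scene (254,247) / side (310,182), or the purple ones at scene (270,200) and (298,253). I choose the light one.
- **White tape:** the roll at scene (201,154), the tin (218,178), or the light reel (254,247). I choose (201,154), which has an open hole.
- **Black tape:** only (247,134).
- **Green tape:** only (339,262).

Next I check the choice in a close crop and get rough positions.

```bash
python3 - <<'E'
from h import *
a,ma=load('scene0'); b,mb=load('side0')
def crop(im,u,v,r=28): return cv2.resize(im[v-r:v+r,u-r:u+r],(260,260),interpolation=cv2.INTER_CUBIC)
cv2.imwrite('pics/c1.png',np.vstack([np.hstack([crop(a,254,247),crop(a,201,154),crop(a,247,134)]),np.hstack([crop(b,310,182),crop(b,234,314),crop(b,315-77,168)])]))
P=dict(black=((247,134),(148,291)),white=((201,154),(234,314)),green=((339,262),(269,145)),solder=((254,247),(310,182)),tube=((315,215),(238,168)),dish=((275,166),(194,229)),jar=((239,205),(283,210)),tin=((218,178),(260,261)),block=((276,289),(323,158)),purp1=((270,200),(249,201)),purp2=((298,253),(286,161)))
for k,(u,v) in P.items():
    p,e=tri([ray(ma,u),ray(mb,v)]); print(k,p.round(3),np.round(e,4), 'reach',round(float(np.hypot(*p[:2])),3))
E
```

```text
black [0.613 0.289 0.012] [0.0002 0.0002] reach 0.677
white [0.443 0.264 0.01 ] [0. 0.] reach 0.515
green [ 0.6   -0.267  0.01 ] [0.0013 0.0013] reach 0.656
solder [ 0.434 -0.142  0.019] [0.0019 0.0019] reach 0.457
tube [ 0.625 -0.118  0.018] [0.0011 0.0011] reach 0.636
dish [0.623 0.111 0.007] [0.0012 0.0012] reach 0.633
jar [ 0.455 -0.006  0.03 ] [0.001 0.001] reach 0.455
tin [0.449 0.136 0.011] [0.0008 0.0008] reach 0.469
block [ 0.433 -0.265  0.012] [0.0005 0.0005] reach 0.508
purp1 [ 0.544 -0.015  0.016] [0.0004 0.0004] reach 0.544
purp2 [ 0.523 -0.204  0.016] [0.0014 0.0014] reach 0.561
```

View pics/c1.png

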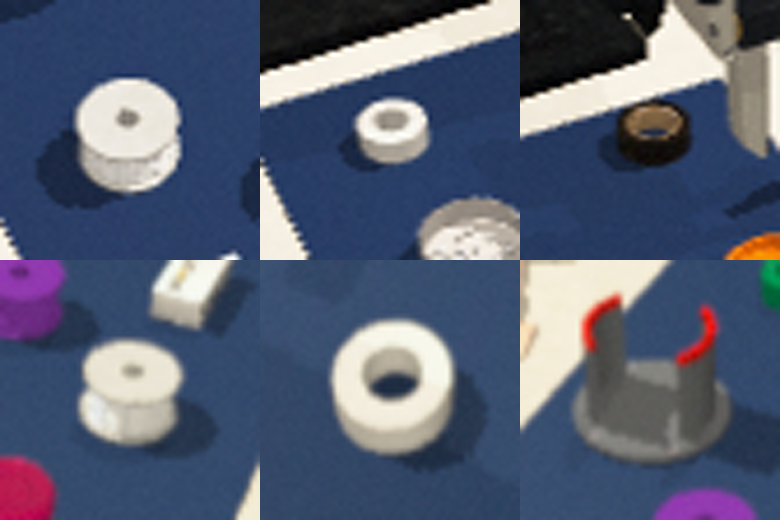

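The crop confirms the choices. The light reel has two flanges, a small hub hole and bright wire; the white tape has a large open hole; the black tape has a tan core; and the tube's red rim arcs are visible. Next I take wrist views over the near (−y) half.

Request:
arm_command:
  deltas:
    - [[-1,-3.5,0,0,0,0],[-1,-3.5,0,0,0,0],[-1,-3.5,0,0,0,0],[-1,-3.5,0,0,0,0],[-1,-3.5,0,0,0,0],[-1,-3.5,0,0,0,0],[-1,-3.5,0,0,0,0],[0,0,0,0,0,0],[0,0,0,0,0,0]]

```text
t: 0.9
tool_pos: [0.5291, -0.2467, 0.2182]
orientation: [-2.225, -2.217, 0.0]
force: [0.4, 0.5, -0.4]
opening: 0.0929
gripper_force: 0.0
```

```bash
python3 -c "
from h import *
snap('wrist','w1');print(monitor.read_state()['tool_pos'])"
```

```text
[ 0.52963589 -0.24528714  0.21824817]
```

Request:
arm_command:
  deltas:
    - [[0,-3.5,0,0,0,0],[0,-3.5,0,0,0,0],[0,-3.5,0,0,0,0],[0,0,0,0,0,0],[0,0,0,0,0,0]]

```text
t: 1.37
tool_pos: [0.5303, -0.3499, 0.2179]
orientation: [-2.221, -2.22, -0.0]
force: [0.6, 1.1, -0.0]
opening: 0.0928
gripper_force: 0.0
```

```bash
python3 -c "
from h import *
snap('wrist','w2');print(monitor.read_state()['tool_pos'])
cv2.imwrite('pics/w12.png',np.hstack([cv2.resize(load(n)[0],(400,300)) for n in ('w1','w2')]))"
```

```text
[ 0.53050671 -0.34878123  0.21806492]
```

View pics/w12.png

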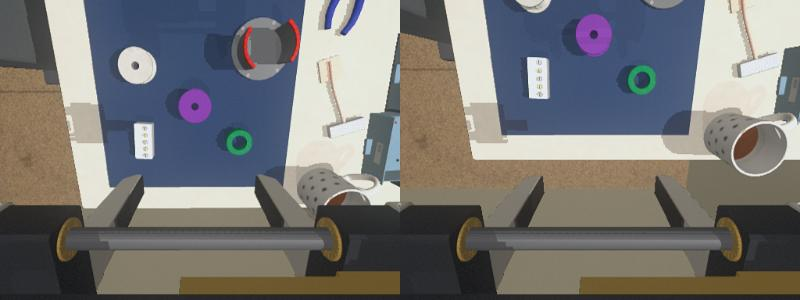

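w1 (half-scale) shows solder (137,65), green (239,142), purple (195,106), block (145,140) and tube (265,48) with its red arcs. w2 shows green (642,80). Measuring now by masks and triangulation.

```bash
cat >> h.py <<'E'
def mask(im,kind):
    h,s,v=[c.astype(int) for c in cv2.split(cv2.cvtColor(im,cv2.COLOR_BGR2HSV))]
    m=dict(green=(h>60)&(h<90)&(s>120)&(v>50),orange=(h>8)&(h<20)&(s>180)&(v>120),red=((h<6)|(h>174))&(s>170)&(v>100),white=(s<60)&(v>120),black=~((h>100)&(h<125)&(s>100)&(v>50))&(v<75)|((h>5)&(h<28)&(s>60)&(s<180)&(v<190)))[kind]
    return m.astype(np.uint8)
def blob(name,kind,p,zr=None):
    im,m=load(name); k=cv2.morphologyEx(mask(im,kind),cv2.MORPH_OPEN,np.ones((2,2)))
    n,l,st,c=cv2.connectedComponentsWithStats(k); uv=proj(m,p)
    ok=[i for i in range(1,n) if st[i,4]>40]
    cs=[cv2.convexHull(np.argwhere(l==i)[:,::-1].astype(np.float32)) for i in ok]
    M=[cv2.moments(c) for c in cs]; C=[np.array([a['m10']/a['m00'],a['m01']/a['m00']]) for a in M]
    j=int(np.argmin([np.linalg.norm(a-uv) for a in C])); return m,C[j],cs[j].reshape(-1,2),M[j]['m00']
def meas(kind,p,names):
    rs=[]
    for n in names:
        m,c,hl,A=blob(n,kind,p); q=np.array([onz(m,x,p[2]) for x in hl]); print(' ',n,c.round(1),'area',A,'on-plane',onz(m,c,p[2])[:2].round(4),'ext',np.ptp(q,axis=0)[:2].round(3)); rs.append(ray(m,c))
    q,e=tri(rs); print(kind,q.round(4),'res',np.round(e,4)); return q
E
python3 - <<'E'
from h import *
meas('white',[.434,-.142,.017],['scene0','side0','w1'])
meas('green',[.6,-.267,.0115],['scene0','side0','w1','w2'])
meas('orange',[.623,.111,.008],['scene0','side0','wrist0'])
for n in ('scene0','side0','wrist0','w1'):
    im,m=load(n); k=mask(im,'red'); uv=np.argwhere(k)[:,::-1]
    q=np.array([onz(m,x,.065)[:2] for x in uv]); q=q[np.linalg.norm(q-[.62,-.12],axis=1)<.06]
    for it in range(5):
        A=np.c_[2*q,np.ones(len(q))]; s=np.linalg.lstsq(A,(q**2).sum(1),rcond=None)[0]; c=s[:2]; r=np.sqrt(s[2]+c@c)
        q=q[abs(np.linalg.norm(q-c,axis=1)-r)<.006]
    a=np.arctan2(*(q-c).T[::-1]); ax=np.angle(np.exp(2j*a).mean())/2
    aa=np.degrees(np.angle(np.exp(1j*(a-ax)))); print(n,len(q),'c',c.round(4),'r',r.round(4),'axis',np.degrees(ax).round(1),[np.percentile(np.where(aa<-90,aa+360,aa)[s],[1,99]).round(0) for s in (abs(aa)<90,abs(aa)>90)])
E
```

```text
scene0 [254.3 248.5] area 433.0 on-plane [ 0.4353 -0.1448] ext [0.061 0.072]
  side0 [310.6 182.7] area 403.0 on-plane [ 0.4302 -0.141 ] ext [0.061 0.09 ]
  w1 [176.   84.5] area 1879.5 on-plane [ 0.4324 -0.1413] ext [0.061 0.055]
white [ 0.4328 -0.1427  0.0156] res [0.0031 0.0022 0.0016]
  scene0 [339.1 262.7] area 301.5 on-plane [ 0.5995 -0.2691] ext [0.053 0.052]
  side0 [270.  145.3] area 166.5 on-plane [ 0.5939 -0.2632] ext [0.054 0.07 ]
  w1 [306.  181.9] area 913.0 on-plane [ 0.5993 -0.2675] ext [0.047 0.049]
  w2 [309.7 102.7] area 1098.5 on-plane [ 0.5996 -0.266 ] ext [0.047 0.045]
green [ 0.5991 -0.2676  0.0089] res [0.0016 0.0034 0.0009 0.0019]
  scene0 [275.8 166.3] area 350.5 on-plane [0.6256 0.1084] ext [0.077 0.083]
  side0 [194.  228.9] area 714.0 on-plane [0.6212 0.1122] ext [0.08  0.081]
  wrist0 [275.3  78.4] area 3293.0 on-plane [0.6246 0.1127] ext [0.078 0.078]
orange [0.6247 0.1112 0.0057] res [0.0021 0.0022 0.0017]
scene0 84 c [ 0.6249 -0.1196] r 0.0348 axis 14.8 [array([-47.,  36.]), array([128., 219.])]
side0 59 c [ 0.6239 -0.1155] r 0.0343 axis 5.7 [array([-35.,  44.]), array([140., 232.])]
wrist0 269 c [ 0.6253 -0.1163] r 0.035 axis 11.0 [array([-45.,  42.]), array([134., 223.])]
w1 486 c [ 0.6251 -0.1173] r 0.0351 axis 9.9 [array([-44.,  43.]), array([136., 223.])]
```

Tube axis is at (0.625,−0.117), yaw about 10°. The rim radius comes out at 35 mm on the z=65 mm plane, which agrees with the given sizes. Dish is at (0.6245,0.112), solder at (0.4325,−0.142). All heights fit to within 3 mm. Fetching the solder reel first.

Request:
arm_command:
  deltas:
    - [[-1.6,3.4,0,0,0,0],[-1.6,3.4,0,0,0,0],[-1.6,3.4,-1,0,0,0],[-1.6,3.5,-2,0,0,0],[-1.7,3.5,-3,0,0,0],[-1.7,3.5,-3,0,0,0],[0,0,-3,0,0,0],[0,0,0,0,0,0],[0,0,0,0,0,0]]

```text
t: 2.17
tool_pos: [0.4369, -0.153, 0.1079]
orientation: [-2.217, -2.223, 0.001]
force: [0.6, 0.8, 0.7]
opening: 0.0927
gripper_force: 0.0
```

```bash
python3 -c "
from h import *
snap('wrist','w3');print(monitor.read_state()['tool_pos'])
im,m=load('w3');print(proj(m,[.4325,-.142,.032]))"
```

```text
[ 0.43842714 -0.1543459   0.10972648]
[250.48442813 187.30730654]
```

View pics/w3.png

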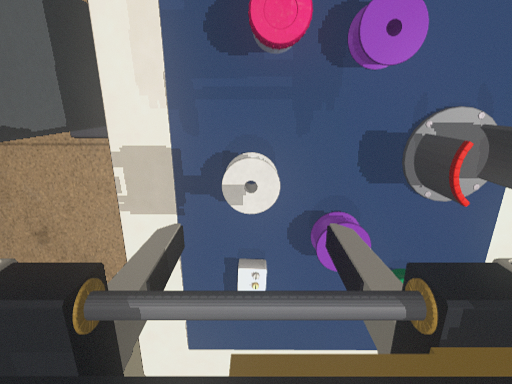

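The solder reel's top is at (251,186), on the predicted pixel. The fingers lie along the image horizontal, so they close along world x. Descending and gripping.

Request:
arm_command:
  deltas:
    - [[-0.6,1.2,-1,0,0,0],[0,0,-2,0,0,0],[0,0,-2,0,0,0],[0,0,-2,0,0,0],[0,0,-1.6,0,0,0],[0,0,-1,0,0,0],[0,0,0,0,0,0],[0,0,0,0,0,0]]

```text
t: 2.88
tool_pos: [0.4329, -0.1437, 0.0138]
orientation: [2.221, 2.22, 0.001]
force: [0.2, -0.1, -0.0]
opening: 0.0927
gripper_force: 0.0
```

Request:
arm_command:
  deltas:
    - [[0,0,0,0,0,0],[0,0,0,0,0,0],[0,0,0,0,0,0],[0,0,0,0,0,0],[0,0,0,0,0,0],[0,0,0,0,0,0],[0,0,0,0,0,0],[0,0,0,0,0,0],[0,0,0,0,0,0],[0,0,0,0,0,0]]
  gripper: -1
  squeeze: 20

```text
t: 3.72
tool_pos: [0.4319, -0.143, 0.0126]
orientation: [2.221, 2.221, 0.0]
force: [1.3, -0.2, 1.2]
opening: 0.0497
gripper_force: 20.0
```

Request:
arm_command:
  deltas:
    - [[0,0,1,0,0,0],[0,0,2,0,0,0],[0,0,3,0,0,0],[0,0,3,0,0,0],[0,0,1,0,0,0],[0,0,0,0,0,0],[0,0,0,0,0,0]]

```text
t: 4.3
tool_pos: [0.4319, -0.143, 0.1124]
orientation: [2.221, 2.221, 0.0]
force: [-0.8, -0.1, -2.2]
opening: 0.0489
gripper_force: 20.0
```

```bash
python3 -c "
from h import *
a=snap('scene','s4');b=snap('side','d4');w=snap('wrist','w4');s=monitor.read_state();print(s['tool_pos'],s['opening'],s['force'])
_,m=load('s4');u=proj(m,s['tool_pos']).astype(int);_,m=load('d4');v=proj(m,s['tool_pos']).astype(int)
f=lambda im,p,r=40:cv2.resize(im[p[1]-r:p[1]+r,p[0]-r:p[0]+r],(300,300),interpolation=cv2.INTER_CUBIC)
cv2.imwrite('pics/c4.png',np.hstack([f(a,u),f(b,v)]))"
```

```text
[ 0.43033465 -0.14233426  0.11027429] 0.049423208779217666 [ 0.26330795  0.73836437 -1.82635144]
```

View pics/c4.png

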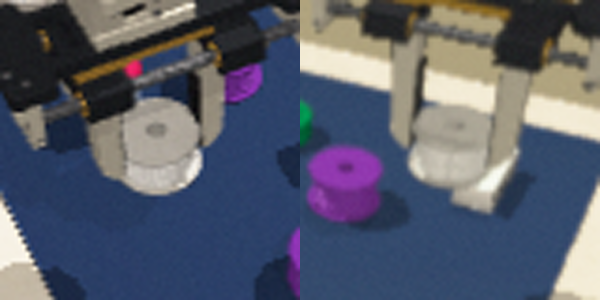

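The reel is held level by its flanges, with the hub hole at crop (157,130) and (155,125). I measure its offset from the TCP.

```bash
python3 -c "
from h import *
t=np.array([.4303,-.1423,.1103]);rs=[]
for n,c in(('s4',(157,130)),('d4',(155,125))):
    _,m=load(n);u=proj(m,t).astype(int)-40+np.array(c)*80/300;rs.append(ray(m,u));print(n,onz(m,u,.130))
print(tri(rs))"
```

```text
s4 [ 0.43416479 -0.14216568  0.13      ]
d4 [ 0.43028497 -0.14234776  0.13      ]
(array([ 0.4321487 , -0.14285122,  0.13024147]), [np.float64(0.0018366631436464217), np.float64(0.0018366631436463876)])
```

The reel is centred on the TCP with its underside about 11 mm below it. Carrying it to the dish.

Request:
arm_command:
  deltas:
    - [[1.9,2.5,0,0,0,0],[1.9,2.5,0,0,0,0],[1.9,2.5,0,0,0,0],[1.9,2.5,0,0,0,0],[2,2.6,0,0,0,0],[2,2.6,0,0,0,0],[2,2.6,0,0,0,0],[2,2.6,0,0,0,0],[1.9,2.6,0,0,0,0],[1.9,2.5,0,0,0,0],[0,0,0,0,0,0],[0,0,0,0,0,0]]

```text
t: 5.45
tool_pos: [0.6248, 0.1133, 0.1096]
orientation: [-2.217, -2.222, 0.005]
force: [0.0, -0.3, -1.7]
opening: 0.0493
gripper_force: 20.0
```

```bash
python3 -c "
from h import *
s=monitor.read_state();print(s['tool_pos'],s['opening'])
snap('scene','s5');snap('side','d5');snap('wrist','w5')
meas('orange',[.6245,.112,.012],['s5','d5','w5'])"
```

```text
[0.62482622 0.11332696 0.10955687] 0.04931506498036205
  s5 [275.8 166.3] area 350.5 on-plane [0.6235 0.1044] ext [0.077 0.083]
  d5 [194.1 228.9] area 713.5 on-plane [0.6188 0.1152] ext [0.079 0.081]
  w5 [254.6 183.7] area 3603.5 on-plane [0.6237 0.1193] ext [0.077 0.056]
orange [0.6246 0.1129 0.0045] res [0.003  0.0033 0.0042]
```

Request:
arm_command:
  deltas:
    - [[0,-0.1,-1.5,0,0,0],[0,0,-2,0,0,0],[0,0,-2,0,0,0],[0,0,-1.5,0,0,0],[0,0,-0.8,0,0,0],[0,0,-0.6,0,0,0],[0,0,-0.4,0,0,0],[0,0,-0.2,0,0,0],[0,0,0,0,0,0],[0,0,0,0,0,0]]

```text
t: 6.43
tool_pos: [0.6265, 0.111, 0.0235]
orientation: [2.221, 2.221, 0.002]
force: [1.1, 0.8, -1.7]
opening: 0.0494
gripper_force: 20.0
```

Request:
arm_command:
  deltas:
    - [[0,0,-0.2,0,0,0],[0,0,-0.2,0,0,0],[0,0,0,0,0,0],[0,0,0,0,0,0]]

```text
t: 6.77
tool_pos: [0.6257, 0.1111, 0.0185]
orientation: [-2.221, -2.221, 0.0]
force: [-0.0, -0.3, -2.0]
opening: 0.0493
gripper_force: 20.0
```

Request:
arm_command:
  deltas:
    - [[0,0,-0.1,0,0,0],[0,0,-0.1,0,0,0],[0,0,0,0,0,0],[0,0,0,0,0,0]]

```text
t: 7.1
tool_pos: [0.626, 0.1112, 0.0168]
orientation: [2.221, 2.221, 0.001]
force: [0.4, 1.7, 0.3]
opening: 0.0496
gripper_force: 20.0
```

The weight has gone off the wrist, so the reel is standing on the dish floor. Releasing and rising.

Request:
arm_command:
  deltas:
    - [[0,0,0,0,0,0],[0,0,0,0,0,0],[0,0,0,0,0,0],[0,0,0,0,0,0],[0,0,1,0,0,0],[0,0,2,0,0,0],[0,0,3,0,0,0],[0,0,4,0,0,0],[0,0,4,0,0,0],[0,0,4,0,0,0]]
  gripper: 1

```text
t: 7.93
tool_pos: [0.6254, 0.1109, 0.199]
orientation: [2.221, 2.221, 0.0]
force: [0.8, 1.0, -0.0]
opening: 0.0931
gripper_force: 0.0
```

Request:
arm_command:
  deltas:
    - [[0,0.5,0,0,0,-6.67],[0,0.5,0,0,0,-6.67],[0,0.5,0,0,0,-6.67],[0,0.5,0,0,0,-6.67],[0,0.5,0,0,0,-6.67],[0,0.5,0,0,0,-6.67],[-1,1,0,0,0,-6.67],[-1,1,0,0,0,-6.67],[-1,1,0,0,0,-6.67],[-1,1,0,0,0,-6.67],[-1,1,0,0,0,-6.67],[-1,1,0,0,0,-6.67]]

```text
t: 8.93
tool_pos: [0.5654, 0.2014, 0.1975]
orientation: [-3.13, -0.264, -0.001]
force: [-0.0, -0.1, -0.3]
opening: 0.0929
gripper_force: 0.0
```

```bash
python3 -c "
from h import *
s=monitor.read_state();print(s['tool_pos'],s['orientation'],s['opening'],s['q'])
import scipy.spatial.transform as T;print(T.Rotation.from_rotvec(s['orientation']).as_matrix().round(3))
snap('scene','s6');snap('side','d6');snap('wrist','w6')
cv2.imwrite('pics/v6.png',np.hstack([cv2.resize(load(n)[0],(400,300)) for n in ('d6','w6')]))
"
```

```text
[0.56537625 0.20140449 0.19749162] [-3.13041334e+00 -2.63512116e-01 -1.20644606e-03] 0.09290992187466554 [ 2.56819548e-01  1.40204160e-01  1.51608601e+00 -2.60996315e-05
  1.48452733e+00  1.65965797e+00]
[[ 0.986  0.167  0.001]
 [ 0.167 -0.986  0.   ]
 [ 0.001 -0.    -1.   ]]
```

View pics/v6.png

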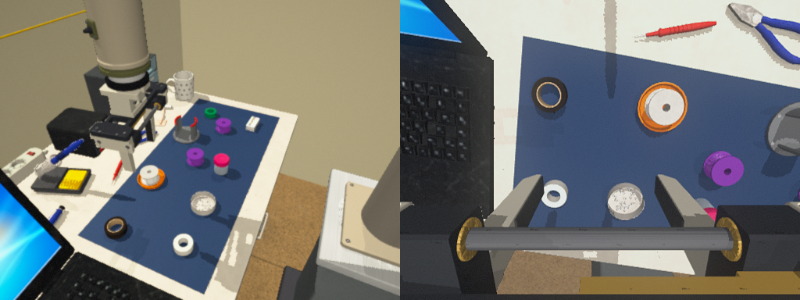

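The side and wrist views show the solder reel standing centred in the dish at w6 (664,107). Black is at (548,95), white at (554,193), and the laptop edge is clear of black. The tool's closing line is now along the tube's y. Measuring black and white.

```bash
python3 -c "
from h import *
meas('black',[.613,.289,.0115],['scene0','side0','w6'])
meas('white',[.443,.264,.0115],['scene0','side0','w6'])
_,m=load('w6');print('laptop edge',onz(m,(119,190),.02),'solder hub',onz(m,(338,137),.036))
"
```

```text
scene0 [248.4 135.2] area 177.5 on-plane [0.6141 0.282 ] ext [0.059 0.072]
  side0 [148.8 292.4] area 667.5 on-plane [0.6097 0.2907] ext [0.063 0.059]
  w6 [192.2 121.8] area 1622.5 on-plane [0.6112 0.2888] ext [0.054 0.055]
black [0.6132 0.2884 0.0073] res [0.0033 0.0009 0.0026]
  scene0 [202.  154.6] area 163.0 on-plane [0.4442 0.258 ] ext [0.048 0.068]
  side0 [235.  313.5] area 603.0 on-plane [0.4409 0.2628] ext [0.051 0.057]
  w6 [198.8 248.6] area 944.0 on-plane [0.44   0.2609] ext [0.057 0.045]
white [0.4421 0.2609 0.0104] res [0.0029 0.0014 0.0023]
laptop edge [0.51103533 0.37028177 0.02      ] solder hub [0.62570454 0.11602271 0.036     ]
```

Request:
arm_command:
  deltas:
    - [[1.2,2.2,-1,0,0,0],[1.2,2.2,-2,0,0,0],[1.2,2.2,-2.5,0,0,0],[1,2.1,-3,0,0,0],[0,0,-3,0,0,0],[0,0,-3,0,0,0],[0,0,-2,0,0,0],[0,0,-1.5,0,0,0],[0,0,0,0,0,0],[0,0,0,0,0,0]]

```text
t: 9.92
tool_pos: [0.6119, 0.2873, 0.0163]
orientation: [3.129, 0.275, -0.002]
force: [0.8, -0.4, 1.3]
opening: 0.0931
gripper_force: 0.0
```

Request:
arm_command:
  deltas:
    - [[0,0.1,-0.6,0,0,0],[0,0,-0.5,0,0,0],[0,0,0,0,0,0],[0,0,0,0,0,0]]

```text
t: 10.25
tool_pos: [0.6121, 0.2891, 0.0062]
orientation: [-3.13, -0.273, -0.001]
force: [-0.0, 0.1, 0.6]
opening: 0.0927
gripper_force: 0.0
```

Request:
arm_command:
  deltas:
    - [[0,0,0,0,0,0],[0,0,0,0,0,0],[0,0,0,0,0,0],[0,0,0,0,0,0],[0,0,0,0,0,0],[0,0,0,0,0,0],[0,0,0,0,0,0],[0,0,0,0,0,0]]
  gripper: -1
  squeeze: 20

```text
t: 10.92
tool_pos: [0.6118, 0.289, 0.0056]
orientation: [-3.13, -0.273, 0.0]
force: [0.3, 0.4, -0.4]
opening: 0.0525
gripper_force: 20.0
```

Request:
arm_command:
  deltas:
    - [[0,0,1,0,0,0],[0,0,2,0,0,0],[0,0,3,0,0,0],[0,0,3,0,0,0],[0,-1,3,0,0,0],[0,-2,1,0,0,0],[0.2,-3,0,0,0,0],[0.2,-3,0,0,0,0],[0.2,-3,0,0,0,0],[0.2,-3,0,0,0,0],[0.2,-3,0,0,0,0],[0.2,-3,0,0,0,0]]

```text
t: 11.92
tool_pos: [0.6238, 0.0776, 0.1365]
orientation: [3.13, 0.273, 0.001]
force: [-0.2, 0.5, -0.2]
opening: 0.0521
gripper_force: 20.0
```

Request:
arm_command:
  deltas:
    - [[0,-3,0,0,0,0],[0,-3,0,0,0,0],[0,-3,0,0,0,0],[0,-3,0,0,0,0],[0,-3,0,0,0,0],[0,-3,0,0,0,0],[0,-1.6,0,0,0,0],[0,0,0,0,0,0],[0,0,0,0,0,0]]

```text
t: 12.67
tool_pos: [0.6238, -0.1173, 0.1359]
orientation: [-3.129, -0.27, -0.001]
force: [-0.0, 0.6, -0.4]
opening: 0.0523
gripper_force: 20.0
```

```bash
python3 -c "
from h import *
s=monitor.read_state();print(s['tool_pos'],s['orientation'],s['opening'])
snap('scene','s7');snap('side','d7');snap('wrist','w7')
cv2.imwrite('pics/v7.png',np.hstack([cv2.resize(load('s7')[0][120:280,220:420],(400,320)),cv2.resize(load('w7')[0],(400,320))]))
meas('black',[.613,-.118,.125],['s7','d7'])
"
```

```text
[ 0.62382438 -0.11734944  0.13593062] [-3.12949420e+00 -2.69852529e-01 -5.31421821e-04] 0.05233668485243361
  s7 [324.7 206.3] area 197.5 on-plane [ 0.6009 -0.1827] ext [0.034 0.069]
  d7 [242. 127.] area 173.5 on-plane [ 0.6276 -0.1528] ext [0.051 0.102]
black [ 0.6237 -0.1661  0.1101] res [0.0122 0.0122]
```

View pics/v7.png

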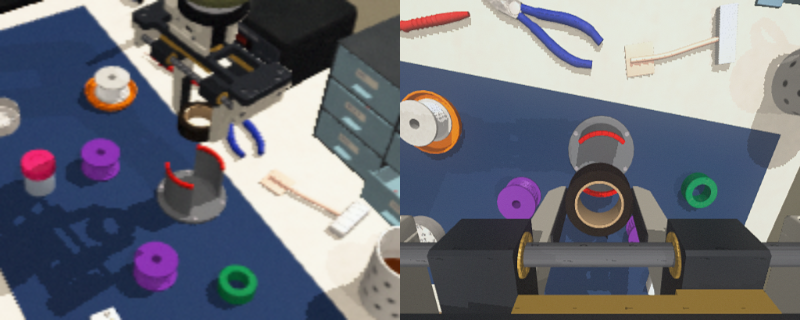

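The black roll is held level over the tube, with its core at w7 (600,199) and the tube arcs behind it.

```bash
python3 -c "
from h import *
_,m=load('w7');print(onz(m,(256,239),.151),proj(m,[.6238,-.1173,.151]))
im=load('w7')[0];h=cv2.cvtColor(im,cv2.COLOR_BGR2HSV)
k=((h[...,0]>5)&(h[...,0]<25)&(h[...,1]>50)&(h[...,1]<200)).astype(np.uint8);k[:190]=0;k[275:]=0;k[:,:210]=0;k[:,300:]=0
q=np.argwhere(k)[:,::-1];(c,r)=cv2.minEnclosingCircle(q.astype(np.float32));print(c,r,onz(m,c,.151))
"
```

```text
[ 0.62896076 -0.11500058  0.151     ] [258.26021164 247.23813675]
(254.5930633544922, 239.79249572753906) 44.28609848022461 [ 0.62829995 -0.11426645  0.151     ]
```

```bash
python3 -c "
from h import *
from scipy.optimize import least_squares
im,m=load('w7');q=np.array([onz(m,x,.065)[:2] for x in np.argwhere(mask(im,'red'))[:,::-1]]);q=q[np.linalg.norm(q-[.625,-.117],axis=1)<.05]
print(len(q),q.min(0),q.max(0),least_squares(lambda c:np.linalg.norm(q-c,axis=1)-.035,[.625,-.117],loss='soft_l1',f_scale=.002).x)
"
```

```text
576 [ 0.58873694 -0.14076836] [ 0.66304891 -0.08822545] [ 0.62603673 -0.11725151]
```

Request:
arm_command:
  deltas:
    - [[-0.2,0,-2,0,0,0],[0,0,-2,0,0,0],[0,0,-1.5,0,0,0],[0,0,-1,0,0,0],[0,0,-1,0,0,0],[0,0,-1,0,0,0],[0,0,-1,0,0,0],[0,0,-1,0,0,0],[0,0,-0.7,0,0,0],[0,0,-0.5,0,0,0],[0,0,0,0,0,0],[0,0,0,0,0,0]]

```text
t: 13.82
tool_pos: [0.6217, -0.117, 0.0184]
orientation: [-3.13, -0.272, 0.0]
force: [-0.4, 0.8, -0.7]
opening: 0.0522
gripper_force: 20.0
```

Request:
arm_command:
  deltas:
    - [[0,0,-0.3,0,0,0],[0,0,-0.2,0,0,0],[0,0,-0.1,0,0,0],[0,0,0,0,0,0],[0,0,0,0,0,0]]

```text
t: 14.23
tool_pos: [0.6218, -0.117, 0.0126]
orientation: [3.13, 0.273, 0.0]
force: [-0.4, 0.5, -1.9]
opening: 0.0517
gripper_force: 20.0
```

Request:
arm_command:
  deltas:
    - [[0,0,-0.1,0,0,0],[0,0,0,0,0,0],[0,0,0,0,0,0]]

```text
t: 14.48
tool_pos: [0.6218, -0.117, 0.0115]
orientation: [-3.13, -0.273, -0.0]
force: [0.4, 0.5, -0.7]
opening: 0.0524
gripper_force: 20.0
```

Request:
arm_command:
  deltas:
    - [[0,0,0,0,0,0],[0,0,0,0,0,0],[0,0,0,0,0,0],[0,0,0,0,0,0],[0,0,1,0,0,0],[0,0,2,0,0,0],[0,0,3,0,0,0],[0,0,4,0,0,0],[0,0,4,0,0,0],[0,0,1,0,0,0],[0,0,0,0,0,0]]
  gripper: 1

```text
t: 15.4
tool_pos: [0.6251, -0.1179, 0.1685]
orientation: [3.126, 0.273, 0.015]
force: [0.8, 0.3, 0.5]
opening: 0.093
gripper_force: 0.0
```

```bash
python3 -c "
from h import *
s=monitor.read_state();print(s['tool_pos'],s['opening'])
snap('scene','s8');snap('side','d8');snap('wrist','w8')
c=lambda n,u,v,r=40:cv2.resize(load(n)[0][v-r:v+r,u-r:u+r],(260,260),interpolation=cv2.INTER_CUBIC)
cv2.imwrite('pics/v8.png',np.hstack([c('s8',315,210),c('d8',238,165),c('w8',256,200,60)]))
"
```

```text
[ 0.62511492 -0.11787239  0.16852697] 0.09299615280826933
```

View pics/v8.png

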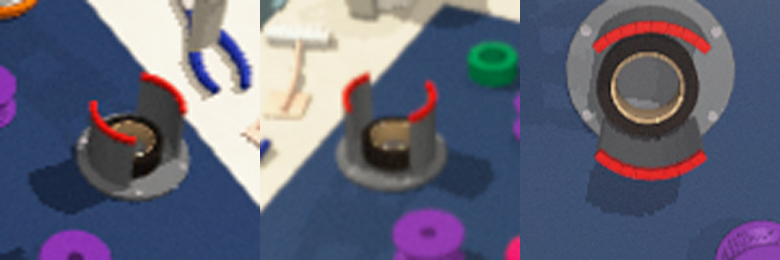

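Black sits flat on the tube floor, inside both walls. Next, the green roll.

Request:
arm_command:
  deltas:
    - [[-0.5,-3,0,0,0,0],[-0.5,-3,0,0,0,0],[-0.5,-3,0,0,0,0],[-0.4,-3,-1,0,0,0],[-0.4,-3,-3,0,0,0],[0,0,-3,0,0,0],[0,0,-3,0,0,0],[0,0,-2,0,0,0],[0,0,-2,0,0,0],[0,0,-1,0,0,0],[0,0,0,0,0,0],[0,0,0,0,0,0]]

```text
t: 16.55
tool_pos: [0.5978, -0.2657, 0.0108]
orientation: [-3.128, -0.273, 0.004]
force: [0.6, -0.2, 0.5]
opening: 0.0928
gripper_force: 0.0
```

Request:
arm_command:
  deltas:
    - [[0.1,-0.1,-0.3,0,0,0],[0,0,-0.2,0,0,0],[0,0,0,0,0,0],[0,0,0,0,0,0]]

```text
t: 16.88
tool_pos: [0.6005, -0.2676, 0.0081]
orientation: [3.129, 0.273, 0.002]
force: [-0.1, -0.5, -0.3]
opening: 0.0929
gripper_force: 0.0
```

Request:
arm_command:
  deltas:
    - [[0,0,0,0,0,0],[0,0,0,0,0,0],[0,0,0,0,0,0],[0,0,0,0,0,0],[0,0,0,0,0,0],[0,0,0,0,0,0],[0,0,0,0,0,0],[0,0,0,0,0,0],[0,0,0,0,0,0]]
  gripper: -1
  squeeze: 20

```text
t: 17.63
tool_pos: [0.5999, -0.2673, 0.0072]
orientation: [-3.13, -0.273, 0.0]
force: [-0.3, 0.3, 1.1]
opening: 0.0438
gripper_force: 20.0
```

Request:
arm_command:
  deltas:
    - [[0,0,1,0,0,0],[0,0,2,0,0,0],[0,0,3,0,0,0],[0,0,4,0,0,0],[0,0,3,0,0,0],[0.4,3,0,0,0,0],[0.5,3,0,0,0,0],[0.5,3,0,0,0,0],[0.5,3,0,0,0,0],[0.5,3,0,0,0,0],[0,0,0,0,0,0],[0,0,0,0,0,0]]

```text
t: 18.63
tool_pos: [0.6242, -0.1156, 0.138]
orientation: [3.129, 0.277, 0.001]
force: [-0.5, 0.8, 0.4]
opening: 0.0436
gripper_force: 20.0
```

```bash
cat >> h.py <<'E'
def held(name,kind,zt,hu=None):
    im,m=load(name);k=mask(im,kind);k[:150]=0;k[300:]=0;k[:,:190]=0;k[:,330:]=0
    n,l,st,c=cv2.connectedComponentsWithStats(k);j=1+np.argmax(st[1:,4]);h=cv2.convexHull(np.argwhere(l==j)[:,::-1].astype(np.float32))
    c,r=cv2.minEnclosingCircle(h);p=onz(m,c,zt);print('held',c,r,p.round(4),'rad mm',1e3*r*np.linalg.norm(p-ray(m,c)[0])/m[0])
    from scipy.optimize import least_squares
    q=np.array([onz(m,x,.065)[:2] for x in np.argwhere(mask(im,'red'))[:,::-1]]);q=q[np.linalg.norm(q-[.625,-.117],axis=1)<.05]
    print('tube',len(q),least_squares(lambda c:np.linalg.norm(q-c,axis=1)-.035,[.625,-.117],loss='soft_l1',f_scale=.002).x)
E
python3 -c "
from h import *
s=monitor.read_state();t=s['tool_pos'];print(t,s['opening'])
snap('scene','s9');snap('side','d9');snap('wrist','w9')
held('w9','green',t[2]-.0052+.019)"
```

```text
[ 0.62422468 -0.11564885  0.1379967 ] 0.04364507759599688
held (254.73377990722656, 242.2357177734375) 38.246376037597656 [ 0.6261 -0.1168  0.1518] rad mm 23.448705394880218
tube 416 [ 0.62562949 -0.11730105]
```

The green roll's measured centre (0.6261,−0.1168) matches the tube axis (0.6256,−0.1173). Lowering it.

Request:
arm_command:
  deltas:
    - [[0,0,-2,0,0,0],[0,0,-2,0,0,0],[0,0,-1.5,0,0,0],[0,0,-1,0,0,0],[0,0,-1,0,0,0],[0,0,-1,0,0,0],[0,0,-0.7,0,0,0],[0,0,-0.5,0,0,0],[0,0,-0.3,0,0,0],[0,0,0,0,0,0],[0,0,0,0,0,0]]

```text
t: 19.7
tool_pos: [0.6242, -0.1173, 0.0376]
orientation: [3.13, 0.273, 0.001]
force: [-0.3, 0.1, -0.7]
opening: 0.0434
gripper_force: 20.0
```

Request:
arm_command:
  deltas:
    - [[0,0,-0.2,0,0,0],[0,0,-0.1,0,0,0],[0,0,0,0,0,0],[0,0,0,0,0,0]]

```text
t: 20.03
tool_pos: [0.624, -0.1173, 0.0343]
orientation: [3.13, 0.273, 0.0]
force: [-0.5, -0.2, -0.1]
opening: 0.0437
gripper_force: 20.0
```

Request:
arm_command:
  deltas:
    - [[0,0,-0.1,0,0,0],[0,0,-0.1,0,0,0],[0,0,0,0,0,0],[0,0,0,0,0,0]]

```text
t: 20.37
tool_pos: [0.6238, -0.1173, 0.0321]
orientation: [-3.13, -0.273, 0.0]
force: [0.1, -0.3, -0.0]
opening: 0.0442
gripper_force: 20.0
```

Request:
arm_command:
  deltas:
    - [[0,0,0,0,0,0],[0,0,0,0,0,0],[0,0,0,0,0,0],[0,0,0,0,0,0],[0,0,1,0,0,0],[0,0,2,0,0,0],[0,0,3,0,0,0],[0,0,4,0,0,0],[0,0,3,0,0,0],[0,0,0,0,0,0],[0,0,0,0,0,0]]
  gripper: 1

```text
t: 21.28
tool_pos: [0.626, -0.1179, 0.1665]
orientation: [3.127, 0.273, 0.01]
force: [-0.5, -0.3, -1.3]
opening: 0.093
gripper_force: 0.0
```

```bash
python3 -c "
from h import *
s=monitor.read_state();print(s['tool_pos'],s['opening'])
snap('scene','s10');snap('side','d10');snap('wrist','w10')
meas('green',[.6255,-.117,.037],['s10','d10','w10'])
c=lambda n,u,v,r=40:cv2.resize(load(n)[0][v-r:v+r,u-r:u+r],(260,260),interpolation=cv2.INTER_CUBIC)
cv2.imwrite('pics/v10.png',np.hstack([c('s10',315,210),c('d10',238,165),c('w10',256,220,60)]))
"
```

```text
[ 0.62602666 -0.11791189  0.16652458] 0.092998250946525
  s10 [317.1 210.2] area 185.5 on-plane [ 0.6271 -0.1208] ext [0.038 0.057]
  d10 [238.9 163.9] area 188.0 on-plane [ 0.6202 -0.1135] ext [0.05  0.066]
  w10 [255.9 186.4] area 1404.5 on-plane [ 0.62   -0.1185] ext [0.048 0.046]
green [ 0.6232 -0.1189  0.0356] res [0.0045 0.0025 0.0035]
```

View pics/v10.png

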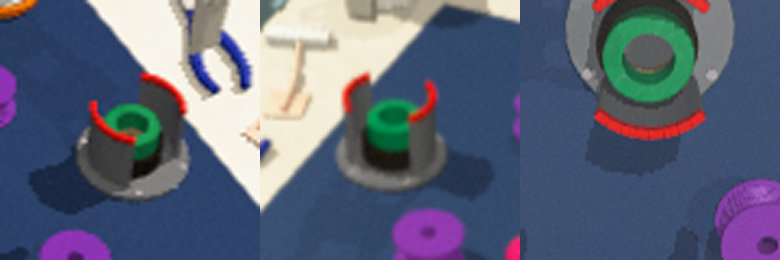

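Request:
arm_command:
  deltas:
    - [[-1.5,3.1,0,0,0,0],[-1.5,3.1,0,0,0,0],[-1.5,3.1,0,0,0,0],[-1.5,3.1,0,0,0,0],[-1.5,3.1,0,0,0,0],[-1.5,3.1,0,0,0,0],[-1.5,3.1,0,0,0,0],[-1.5,3.1,0,0,0,0],[-1.5,3.2,0,0,0,0],[-1.5,3.2,0,0,0,0],[-1.5,3.2,0,0,0,0],[-1.5,3.2,0,0,0,0]]

```text
t: 22.43
tool_pos: [0.4417, 0.2595, 0.1603]
orientation: [3.129, 0.272, -0.005]
force: [0.6, -0.0, 0.4]
opening: 0.0932
gripper_force: 0.0
```

```bash
python3 -c "
from h import *
snap('wrist','w11')
print(monitor.read_state()['tool_pos'],monitor.read_state()['orientation'])
meas('white',[.442,.261,.0115],['scene0','side0','w11'])
"
```

```text
[0.43905672 0.26461802 0.16038106] [-3.12705824 -0.27659685  0.00687823]
  scene0 [202.  154.6] area 163.0 on-plane [0.4442 0.258 ] ext [0.048 0.068]
  side0 [235.  313.5] area 603.0 on-plane [0.4409 0.2628] ext [0.051 0.057]
  w11 [253.4 178. ] area 1368.5 on-plane [0.4403 0.2613] ext [0.051 0.048]
white [0.4421 0.2611 0.0096] res [0.0028 0.0009 0.0023]
```

Green is flat on the black roll and centred. Descending on the white roll.

Request:
arm_command:
  deltas:
    - [[-0.2,0.2,-1,0,0,0],[0,0,-2,0,0,0],[0,0,-3,0,0,0],[0,0,-3,0,0,0],[0,0,-3,0,0,0],[0,0,-2,0,0,0],[0,0,-1,0,0,0],[0,0,0,0,0,0],[0,0,0,0,0,0]]

```text
t: 23.23
tool_pos: [0.4415, 0.2598, 0.0116]
orientation: [3.129, 0.272, -0.003]
force: [-0.4, -0.2, 0.6]
opening: 0.0933
gripper_force: 0.0
```

Request:
arm_command:
  deltas:
    - [[0,0,-0.3,0,0,0],[0,0,-0.2,0,0,0],[0,0,0,0,0,0],[0,0,0,0,0,0]]

```text
t: 23.57
tool_pos: [0.4425, 0.261, 0.0081]
orientation: [-3.129, -0.273, -0.002]
force: [-0.4, 0.1, 0.1]
opening: 0.0927
gripper_force: 0.0
```

Request:
arm_command:
  deltas:
    - [[0,0,0,0,0,0],[0,0,0,0,0,0],[0,0,0,0,0,0],[0,0,0,0,0,0],[0,0,0,0,0,0],[0,0,0,0,0,0],[0,0,0,0,0,0],[0,0,0,0,0,0],[0,0,0,0,0,0]]
  gripper: -1
  squeeze: 20

```text
t: 24.32
tool_pos: [0.4419, 0.2607, 0.0072]
orientation: [-3.13, -0.273, 0.0]
force: [0.2, 0.9, -0.1]
opening: 0.045
gripper_force: 20.0
```

Request:
arm_command:
  deltas:
    - [[0,0,1,0,0,0],[0,0,2,0,0,0],[0,0,3,0,0,0],[0,0,4,0,0,0],[0,0,4,0,0,0],[0.8,-1.5,0,0,0,0],[1.4,-3,0,0,0,0],[1.5,-3.1,0,0,0,0],[1.5,-3.1,0,0,0,0],[1.5,-3.1,0,0,0,0],[1.5,-3.1,0,0,0,0],[1.5,-3.1,0,0,0,0]]

```text
t: 25.32
tool_pos: [0.5394, 0.0591, 0.1481]
orientation: [-3.13, -0.273, -0.001]
force: [0.4, -0.1, -0.9]
opening: 0.045
gripper_force: 20.0
```

Request:
arm_command:
  deltas:
    - [[1.5,-3.1,0,0,0,0],[1.5,-3.1,0,0,0,0],[1.5,-3.1,0,0,0,0],[1.5,-3.1,0,0,0,0],[1.5,-3.1,0,0,0,0],[1.1,-2.3,0,0,0,0],[0,0,0,0,0,0],[0,0,0,0,0,0]]

```text
t: 25.98
tool_pos: [0.6249, -0.1186, 0.1475]
orientation: [-3.13, -0.269, 0.0]
force: [0.2, -0.3, 0.3]
opening: 0.045
gripper_force: 20.0
```

```bash
python3 -c "
from h import *
s=monitor.read_state();t=s['tool_pos'];print(t,s['opening'])
snap('scene','s12');snap('side','d12');snap('wrist','w12')
held('w12','white',t[2]-.0052+.019)
c=lambda n,u,v,r=50:cv2.resize(load(n)[0][v-r:v+r,u-r:u+r],(260,260),interpolation=cv2.INTER_CUBIC)
cv2.imwrite('pics/v12.png',np.hstack([c('s12',315,190),c('d12',238,145),c('w12',256,220,70)]))"
```

```text
[ 0.62494665 -0.11862358  0.14746092] 0.045000149768655934
held (254.54347229003906, 238.90760803222656) 39.43978500366211 [ 0.6288 -0.1152  0.1613] rad mm 24.061713260399287
tube 348 [ 0.62560201 -0.11741048]
```

View pics/v12.png

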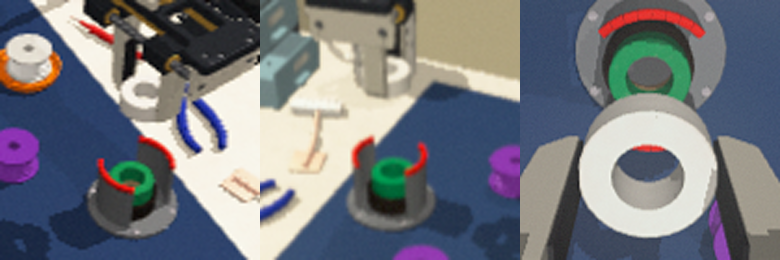

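The white roll is held level above the stack. Its measured centre is about 3 mm towards +x, so I trim that and lower it.

Request:
arm_command:
  deltas:
    - [[-0.2,0,-2,0,0,0],[0,0,-2,0,0,0],[0,0,-1.2,0,0,0],[0,0,-1,0,0,0],[0,0,-1,0,0,0],[0,0,-0.8,0,0,0],[0,0,-0.5,0,0,0],[0,0,-0.5,0,0,0],[0,0,0,0,0,0],[0,0,0,0,0,0]]

```text
t: 26.97
tool_pos: [0.623, -0.1174, 0.0574]
orientation: [3.13, 0.273, 0.0]
force: [-0.0, 1.1, -1.4]
opening: 0.0455
gripper_force: 20.0
```

Request:
arm_command:
  deltas:
    - [[0,0,-0.2,0,0,0],[0,0,-0.1,0,0,0],[0,0,0,0,0,0],[0,0,0,0,0,0]]

```text
t: 27.3
tool_pos: [0.623, -0.1173, 0.0544]
orientation: [3.13, 0.273, 0.0]
force: [-0.3, -0.3, -0.9]
opening: 0.0453
gripper_force: 20.0
```

Request:
arm_command:
  deltas:
    - [[0,0,-0.2,0,0,0],[0,0,-0.1,0,0,0],[0,0,0,0,0,0],[0,0,0,0,0,0]]

```text
t: 27.63
tool_pos: [0.6227, -0.1173, 0.051]
orientation: [-3.13, -0.273, 0.0]
force: [0.7, 0.4, -1.0]
opening: 0.0455
gripper_force: 20.0
```

Request:
arm_command:
  deltas:
    - [[0,0,0,0,0,0],[0,0,0,0,0,0],[0,0,0,0,0,0],[0,0,0,0,0,0],[0,0,1,0,0,0],[0,0,2,0,0,0],[0,0,3,0,0,0],[0,0,4,0,0,0],[0,0,2,0,0,0],[0,0,0,0,0,0],[0,0,0,0,0,0]]
  gripper: 1

```text
t: 28.55
tool_pos: [0.6244, -0.1177, 0.1744]
orientation: [3.128, 0.273, 0.007]
force: [0.4, 0.6, 0.3]
opening: 0.0928
gripper_force: 0.0
```

```bash
python3 -c "
from h import *
s=monitor.read_state();print(s['tool_pos'],s['opening'])
snap('scene','s13');snap('side','d13');snap('wrist','w13')
meas('white',[.6255,-.117,.056],['s13','d13','w13']); meas('white',[.6245,.113,.021],['s13','d13','w13'])
c=lambda n,u,v,r=50:cv2.resize(load(n)[0][v-r:v+r,u-r:u+r],(260,260),interpolation=cv2.INTER_CUBIC)
cv2.imwrite('pics/v13.png',np.vstack([np.hstack([c('s13',315,200),c('d13',238,155),c('w13',256,210,70)]),np.hstack([c('s13',275,166),c('d13',194,225),cv2.resize(load('w13')[0],(260,260))])]))"
```

```text
[ 0.62438041 -0.11772188  0.17437973] 0.09282320744164908
  s13 [317.3 205.2] area 238.5 on-plane [ 0.6262 -0.1204] ext [0.05  0.058]
  d13 [283.  217.8] area 140.0 on-plane [0.4361 0.0425] ext [0.037 0.036]
  w13 [257.  171.2] area 4310.0 on-plane [ 0.6378 -0.1161] ext [0.079 0.077]
white [ 0.5821 -0.0982 -0.0392] res [0.0863 0.111  0.0398]
  s13 [276.7 162.7] area 263.5 on-plane [0.6287 0.1086] ext [0.066 0.079]
  d13 [191.8 224.3] area 508.5 on-plane [0.6252 0.1122] ext [0.069 0.074]
  w13 [ 51.  140.4] area 2649.0 on-plane [0.6246 0.1149] ext [0.06  0.072]
white [0.6266 0.1115 0.0212] res [0.0035 0.0013 0.003 ]
```

View pics/v13.png

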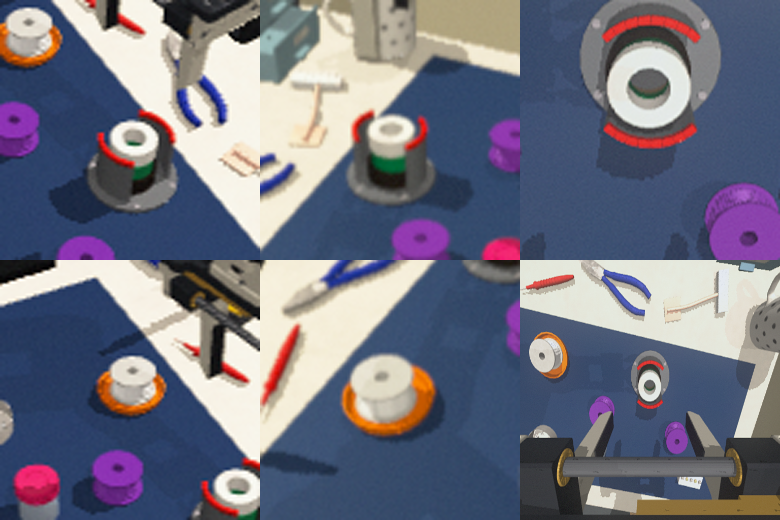

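The stack runs black, green, white, level with the red rim and centred. The solder reel stands flat in the dish, with its measured centre within about 3 mm. The gripper is clear of everything, so I hand in.

```bash
python3 -c "
from plant import ticket
print(ticket.close_job())"
```

```text
the job is handed in; nothing more can be done
None
```

I handed the job in at about 29 s, and no verdict came back: the last pictures show black, green and white stacked flat in the tube level with the red rim and the solder reel standing in the orange dish, and I never touched the jar, tin or connector block.

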